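Hold a glass on the sprung glass rinser

ROBOT

A 6-joint arm with a two-finger parallel gripper is mounted at the origin on a cart in front of the work surface, level with it; the furniture and walls round the work are solid. World frame = base frame: x ahead of the robot, y to its left, z up, the work surface at z = 0. Lengths are in m, angles in rad, forces in N, time in s.
With the tool pointing down it reaches from about 0.35 to 1 m from the base axis. Payload 7.1 kg.
Tool frame: the origin (TCP) lies on the centre line of the jaws, within the pads' length; the fingertips stand 17 mm ahead of it and the grasp point (between the pads) lies 2 mm behind it (arm.nose_length is the distance from the TCP to the fingertips, in m); z points along the fingers, y is the direction in which the jaws open and shut (so a half turn about z gives the same grasp; the last joint's range is limited). The gripper opens to 85 mm and grips with 20 to 120 N. Pads are 22 mm wide; open, the fingers measure 114 mm over their backs; the gripper's body (76 mm by 85 mm) begins 54 mm behind the grasp point. The pads swing forward as they close: fully open they stand 13 mm farther back than shut.
Start: joints at [1.223, 0.423, 1.63, -0, 1.089, -0.019], TCP at [0.202, 0.592, 0.248] pointing down, gripper open.
Joint ranges: [-3, 3], [-0.9, 2.11], [0.09, 2.58], [-1.31, 4.45], [0.11, 2.69], [-2.54, 2.54]. Speed limits (rad/s): [2.39, 2.39, 3.01, 3.14, 3.14, 3.14].

INTERFACE

Orientations are given as a unit quaternion [x, y, z, w].
In Python, from plant import arm gives the robot as it stands.
- The arm moves only by the shell command python3 -m inch 'ROWS'. ROWS is JSON, a list of rows, each an object of numbers: "ax", "ay", "az": the turn, a rotation vector about the world's x, y, z in units of 6 degrees (1.0 is 6 degrees); "dx", "dy", "dz": the shift along the world's x, y, z in units of 60 mm (1.0 is 60 mm); "gripper": the finger opening in mm, from 0 to 85.4. A call has 1 to 20 rows; each row shifts and turns the pose as measured when the row begins; what a row does not reach is not made up. A row lasts 1/8 s, in which the tool goes at most 62.5 mm and 10.7 degrees, less where a joint would pass 70% of its speed; a pose out of reach is approached as far as the arm can. A call is refused whole if a number of a shift passes 1 or a number of a turn 1, either way. A call with a gripper value outside its range is refused whole. The fingers move at their own pace and stop on an object; the grip force is fixed at half the most. Time passes only in rows, so rows that do not move let the fingers close. It gives the time, the measured TCP pose, the force and the opening at its end, in the units of the state.
- arm.get_obs(): the state, without advancing time (a new reading comes with each control period).
- arm.snapshot(name): name is "scene" or "top" or "wrist"; returns the picture (384x512x3 uint8, red, green, blue); there is no depth.
- arm.camera_model(name): a dict with "fx", "fy", "cx", "cy" (pixels), "R" (3x3) and "t" (3): a world point X has camera coordinates R X + t; the wrist camera has in their place "hand_eye" (4x4, takes a point from camera to tool coordinates, whose origin is the TCP and whose axes are the flange's). Camera axes: x right, y down, z forward; pixel columns grow to the right and rows downward; lengths in m; the calibration is good to about 2 mm. The wrist camera is an equidistant fisheye: a pixel r from the principal point sees the ray r / f radians off the axis. A picture is of the moment at which its call begins: read the wrist's pose just before it. camera_model takes no time and is no camera call.
- arm.close_job(): hands the job in, once; it reports no verdict.
Trained networks look in the newest picture that a camera, given by its name, has taken for a name from the list of things; names that differ only in an ending like _2 or _b are one class to them, and where a whole thing is asked for, a point or a joint stands for the part that bears it (a point fixed in the world has none). Each returns a list of dicts, best first, with "p" (0 to 1); they miss things now and then, are a little off and sometimes report something else, mostly with a low value. They report only what shows in the picture. A call takes as long as a camera call. They do not tell look-alikes from the thing itself.
- arm.masks_of(camera, name): "mask" (384x512 bool, what is visible of it) and "extent" ([left, top, right, bottom] in pixels, round what is visible of it).
- arm.place_of(camera, name): "point" ([column, row] in pixels: a listed point, or the origin of a listed thing).
The state is a dict: "t": time; "joint_positions": joint angles; "qd": joint speeds; "tau": joint torques, N m; "tool_pos": TCP position; "tcp_rot": TCP orientation; "force": force on the tool from outside, world axes, zero at the start; "moment": the same for the moment, N m; "width": finger opening in m.
Only numpy, scipy, OpenCV 4.12 (cv2) and the standard library are available. Lean on these libraries where they do the work, as an engineer would, in place of code of your own. Each camera call takes 0.05 s, during which the arm holds its last target. There are 200 camera calls.

TASK

Take the green glass tumbler off the drying mat, keep it mouth down, and set it over the star-shaped head of the glass rinser, mouth down inside the upturned tips of the star. Press it straight down so that the sprung head sinks about 8 mm (a soft spray) and keep it there for at least three seconds, never pushing the head right down onto its stop, which would splash out of the tray. Finish while still holding the glass pressed like that, and leave everything else where it stands.

Things in the scene. Friction and masses are not known exactly. Their poses are not given: they have to be found in the camera images.
- green_glass: Tapered tumbler of green glass, loose, 0.15 to 0.3 kg, upside down on the drying mat. 120 mm tall; mouth (below) 68 mm outside, 61 mm inside diameter; closed foot (above) 53 mm diameter; 30 mm below the foot it is 58 mm across. Origin at the centre of the mouth's rim plane; its z axis points from the mouth to the foot (up, as it stands).
- head_seat (a point): Centre of the black star head, level with the top of its six flat ribs, on which the glass's rim rests; moves with the head. The ribs' upturned tips stand 9 mm higher and leave a round space 90 mm across; the nozzle hub in the middle is 32 mm across and stands 13 mm above the ribs. At rest the rib tops are 62 mm above the worktop, 26 mm above the tray's rim. z is up.
- valve_head (a joint): How far the star-shaped head is pressed down, m: 0 at rest (up), 0.014 on its lower stop. It is sprung upward: it starts to move at about 5 N, takes about 10 N at 8 mm and 13.5 N at the stop, and comes back up when let go.
- rinser: The rinser: a brushed steel drip tray with a slotted grate, 150 mm (its x) by 260 mm (its y) and 36 mm high, fixed to the worktop, with the black star-shaped head in its middle and two short pipes behind it. Origin at the centre of its underside, under the middle of the head.
- drying_mat: Grey ribbed drying mat, 170 mm (its x) by 430 mm (its y), 6 mm thick, fixed. The glass, a mug (both upside down) and a nail brush stand on it in a row along its y, about 135 mm apart, in any order. Origin at the centre of its underside. Wall cupboards overhang the back of the worktop from 0.54 m up, their fronts at about x = 0.58: keep the wrist clear of them.
- blue_mug: Dark blue mug upside down on the mat, 82 mm across, 114 mm with its handle, 89 mm tall; leave it. Origin at the middle of its 82 x 114 mm outline (handle included), level with its bottom, which is now on top.
- salt_shaker: Salt shaker, 44 mm across, 90 mm tall, standing behind the work; leave it. Origin under its centre.
- tomato: Tomato, 76 mm across, 72 mm tall, behind the work; leave it. Origin under its centre.
- nail_brush: Purple nail brush, 30 x 86 mm and 22 mm tall, lying bristles down on the mat; leave it. Origin under its centre.
There are look-alikes about, which are no part of the job. What is meant by the green_glass is not pink, and is the smaller of those in its own colour.

How it is judged:
On the way, in this order (a step that is already met when the one before it is completed fails the run):
1. the glass is lifted off the mat, mouth down, in the gripper (height (world z) of green_glass above 0.075 m and contact force between the fingers and green_glass above 1 N and angle between green_glass's own z axis and vertical below 0.3 rad), for 0.2 s.
2. the glass sits mouth down within the star and keeps the head 5.5 to 10.5 mm down for three seconds (value of joint valve_head between 0.0055 and 0.0105 m and horizontal distance between green_glass and head_seat below 0.014 m and angle between green_glass's own z axis and vertical below 0.12 rad and contact force between green_glass and rinser above 4 N), for 3 s.
At the end, for the whole second after the job is handed in: The robot still holds the glass, mouth down (within 7 degrees), rim on the ribs within 14 mm of the star's centre, and through it keeps the sprung head 5.5 to 10.5 mm down, touching the head with nothing but the glass; the head was kept so for three seconds and never reached its stop (all of step 2 and z of green_glass in the frame of head_seat below 0.004 m and contact force between the arm and rinser below 0.5 N and contact force between the fingers and green_glass above 1 N); the arm keeps its last pose, push and grip.
It fails at once if the head is pushed down onto its stop (value of joint valve_head above 0.0135 m).
It fails at once if the glass is tipped over (angle between green_glass's own z axis and vertical above 0.6 rad).
It fails at once if something else is disturbed (distance of any of blue_mug, nail_brush, salt_shaker, tomato from where it was at the start of the episode above 0.03 m).
It also fails if it takes over 51 s, if anything falls off the work surface, if the arm or the gripper's body presses on something with over 40 N, if the wrist force passes 120 N, or if a joint passes its speed limit or range.

## Working session

There is one attempt and no reset: what is moved stays moved. The work goes in short steps, Python scripts to look and compute and a shell command to move; the robot and the scene stay as the last step left them, time stands still between calls to the robot, and variables do not carry over. Pictures are saved under pics/ and viewed, about 8 in all and at most 12, crops included, and the job is handed in when it is done.

```bash
mkdir -p pics; ls; python3 - <<'E'
from plant import arm
import cv2,numpy as np
ims=[]
for c in("scene","top"):
    im=arm.snapshot(c); ims.append(im)
    for n in("green_glass","head_seat","blue_mug","nail_brush","drying_mat","rinser"):
        print(c,n,[(np.round(d["point"],1).tolist(),round(d["p"],2)) for d in arm.place_of(c,n)][:4], [(list(map(int,d["extent"])),round(d["p"],2)) for d in arm.masks_of(c,n)][:4] if n=="green_glass" else "")
    cv2.imwrite(f"pics/{c}1.png",im[:,:,::-1])
    print(arm.camera_model(c))
print(arm.camera_model("wrist")); o=arm.get_obs(); print(o)
E
```

```text
pics
scene green_glass [([150.0, 186.5], 0.96), ([172.6, 197.7], 0.76), ([241.8, 218.8], 0.57)] [([160, 159, 183, 202], 0.87), ([137, 162, 156, 190], 0.68), ([232, 192, 250, 227], 0.66)]
scene head_seat [([373.4, 258.3], 0.81)] 
scene blue_mug [([270.8, 215.8], 0.97)] 
scene nail_brush [([217.2, 210.7], 0.65)] 
scene drying_mat [([244.5, 221.9], 0.7)] 
scene rinser [([371.8, 275.9], 0.7)] 
{'fx': 417.1831277594606, 'fy': 417.1831277594606, 'cx': 261.1338133240787, 'cy': 198.28827854905916, 'R': array([[ 0.52855269, -0.84879006, -0.0136923 ],
       [-0.50933701, -0.3041847 , -0.80501396],
       [ 0.67912286,  0.4324663 , -0.59309783]]), 't': array([-0.17147161,  0.41210234,  1.11935943])}
top green_glass [([165.5, 217.9], 0.98), ([137.8, 220.1], 0.73), ([250.7, 219.3], 0.64)] [([242, 205, 264, 226], 0.84), ([144, 202, 175, 229], 0.76), ([124, 211, 148, 234], 0.66)]
top head_seat [([382.9, 221.7], 0.67)] 
top blue_mug [([287.6, 218.2], 0.78)] 
top nail_brush [([222.6, 218.0], 0.7)] 
top drying_mat [([255.7, 218.8], 0.65)] 
top rinser [([377.7, 224.9], 0.9)] 
{'fx': 406.20608497543117
[... 721 characters left out ...]
00000e+00]])}
{'t': 0.8, 'joint_positions': array([ 1.22296998e+00,  4.23060708e-01,  1.62990100e+00,  2.81280296e-05,
        1.08860250e+00, -1.89927089e-02]), 'qd': array([-1.02820609e-03,  3.15668894e-05,  6.59998829e-04, -6.04466399e-04,
        9.97051225e-04, -4.31800771e-05]), 'tau': array([-8.74923626e-04, -5.57272696e+01, -2.82135862e+01, -1.31381967e-04,
        6.77949502e-04,  1.88797577e-05]), 'tool_pos': array([0.20179676, 0.59151057, 0.24834322]), 'tcp_rot': array([ 1.63683476e-01,  9.86512909e-01,  1.62549797e-05, -9.65787937e-06]), 'force': array([ 0.12312732, -0.47584341, -0.15443756]), 'moment': array([-0.00639344,  0.02754586,  0.07204341]), 'width': 0.08545250625431758}
```

```bash
python3 - <<'E'
import cv2,numpy as np
a=cv2.imread("pics/scene1.png")[130:310,110:440]; b=cv2.imread("pics/top1.png")[140:290,100:430]
f=lambda i:cv2.resize(i,None,fx=2.3,fy=2.3,interpolation=cv2.INTER_CUBIC)
o=np.vstack([cv2.resize(a,None,fx=1.8,fy=1.8),cv2.resize(b,None,fx=1.8,fy=1.8)]);print(o.shape)
cv2.imwrite("pics/crop1.png",o)
# localise
import numpy as np
from plant import arm
def tri(ps):
    A=[];B=[]
    for c,(u,v) in ps:
        m=arm.camera_model(c);R=m["R"];t=m["t"]
        for k,q in((0,(u-m["cx"])/m["fx"]),(1,(v-m["cy"])/m["fy"])):
            r=R[k]-q*R[2];A.append(r);B.append(q*t[2]-t[k])
    x,res,_,_=np.linalg.lstsq(np.array(A),np.array(B),rcond=None);return x.round(4),res
def onz(c,uv,z):
    m=arm.camera_model(c);d=m["R"].T@np.array([(uv[0]-m["cx"])/m["fx"],(uv[1]-m["cy"])/m["fy"],1]);o=-m["R"].T@m["t"]
    return (o+d*(z-o[2])/d[2]).round(4)
for n,s,t,z in [("gA",(241.8,218.8),(250.7,219.3),.006),("gB",(172.6,197.7),(165.5,217.9),0),("gC",(150,186.5),(137.8,220.1),0),("seat",(373.4,258.3),(382.9,221.7),.062),("rinser",(371.8,275.9),(377.7,224.9),0),("mug",(270.8,215.8),(287.6,218.2),.095),("brush",(217.2,210.7),(222.6,218),.006),("mat",(244.5,221.9),(255.7,218.8),0)]:
    print(n,tri([("scene",s),("top",t)]),onz("scene",s,z),onz("top",t,z))
E
```

```text
(594, 594, 3)
gA (array([0.5157, 0.2047, 0.0135]), array([2.09755678e-06])) [0.5238 0.2093 0.006 ] [0.5159 0.2058 0.006 ]
gB (array([ 0.5178,  0.5484, -0.0198]), array([8.13675741e-06])) [ 0.4976  0.5294 -0.    ] [0.5169 0.5421 0.    ]
gC (array([0.5028, 0.6514, 0.0087]), array([3.311974e-05])) [0.5091 0.6651 0.    ] [0.5065 0.6513 0.    ]
seat (array([ 0.5097, -0.2932,  0.0671]), array([2.920422e-05])) [ 0.518  -0.2948  0.062 ] [ 0.5082 -0.2913  0.062 ]
rinser (array([ 0.5068, -0.2971, -0.0079]), array([9.57888365e-05])) [ 0.5045 -0.3037  0.    ] [ 0.5023 -0.2888  0.    ]
mug (array([0.5103, 0.07  , 0.0881]), array([3.62893101e-05])) [0.4999 0.0687 0.095 ] [0.5121 0.0669 0.095 ]
brush (array([0.5182, 0.3176, 0.0049]), array([7.42139386e-06])) [0.5159 0.3181 0.006 ] [0.5193 0.316  0.006 ]
mat (array([0.5164, 0.1887, 0.0055]), array([1.81257148e-05])) [0.5198 0.1948 0.    ] [0.5189 0.1864 0.    ]
```

View pics/crop1.png

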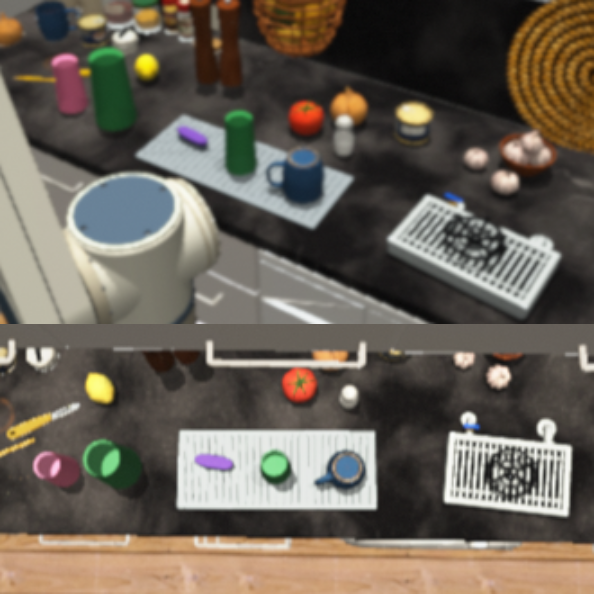

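Candidates for green_glass, by scene pixel: (242,219) is the small green one on the mat, (173,198) is a larger green one off the mat, and (150,187) is pink. The one at (242,219) fits because it is the smaller green and stands on the mat between the brush and the mug. The crop confirms this. I'll go above it with the jaws turned to open along x.

```bash
python3 -m inch '[{"dx":0.42,"dy":-0.54,"az":-1},{"dx":0.42,"dy":-0.54,"az":-1},{"dx":0.42,"dy":-0.54,"az":-1},{"dx":0.42,"dy":-0.54,"az":-1},{"dx":0.42,"dy":-0.54,"az":-1},{"dx":0.42,"dy":-0.54,"az":-1},{"dx":0.42,"dy":-0.54,"az":-1},{"dx":0.42,"dy":-0.54,"az":-1},{"dx":0.42,"dy":-0.54,"az":-1},{"dx":0.42,"dy":-0.54,"az":-1},{"dx":0.42,"dy":-0.54,"az":-1},{"dx":0.42,"dy":-0.54,"az":-1}]'
```

```text
validation failed for argument at $[0]...
```

```bash
python3 -m inch '[{"dx":0.42,"dy":-0.54,"dz":0,"ax":0,"ay":0,"az":-1,"gripper":85}]'; python3 -m inch 2>&1 | tail -20
```

```text
t: 0.92
tool_pos: [0.2263, 0.5603, 0.2484]
tcp_rot: [0.215, 0.977, 0.001, -0.0]
force: [1.3, -0.4, -0.3]
width: 0.0849
invalid input
```

```bash
python3 -m inch '[{"dx":0.42,"dy":-0.54,"dz":0,"ax":0,"ay":0,"az":-1,"gripper":85},{"dx":0.42,"dy":-0.54,"dz":0,"ax":0,"ay":0,"az":-1,"gripper":85},{"dx":0.42,"dy":-0.54,"dz":0,"ax":0,"ay":0,"az":-1,"gripper":85},{"dx":0.42,"dy":-0.54,"dz":0,"ax":0,"ay":0,"az":-1,"gripper":85},{"dx":0.42,"dy":-0.54,"dz":0,"ax":0,"ay":0,"az":-1,"gripper":85},{"dx":0.42,"dy":-0.54,"dz":0,"ax":0,"ay":0,"az":-1,"gripper":85},{"dx":0.42,"dy":-0.54,"dz":0,"ax":0,"ay":0,"az":-1,"gripper":85},{"dx":0.42,"dy":-0.54,"dz":0,"ax":0,"ay":0,"az":-1,"gripper":85},{"dx":0.42,"dy":-0.54,"dz":0,"ax":0,"ay":0,"az":-1,"gripper":85},{"dx":0.42,"dy":-0.54,"dz":0,"ax":0,"ay":0,"az":-1,"gripper":85},{"dx":0.42,"dy":-0.54,"dz":0,"ax":0,"ay":0,"az":-0.9,"gripper":85},{"dx":0,"dy":0,"dz":0,"ax":0,"ay":0,"az":0,"gripper":85}]'
cat > h.py <<'E'
from plant import arm
import numpy as np,cv2
from scipy.spatial.transform import Rotation as Ro
def onz(uv,z,o,c="wrist"):
    m=arm.camera_model(c)
    d=np.array([uv[0]-m["cx"],uv[1]-m["cy"]])
    if c=="wrist":
        r=np.hypot(*d);th=r/m["fx"];v=np.r_[d/r*np.sin(th),np.cos(th)]
        R=Ro.from_quat(o["tcp_rot"]).as_matrix()@m["hand_eye"][:3,:3]
        p=o["tool_pos"]+Ro.from_quat(o["tcp_rot"]).as_matrix()@m["hand_eye"][:3,3]
        v=R@v
    else:
        v=m["R"].T@np.r_[d/m["fx"],1];p=-m["R"].T@m["t"]
    return (p+v*(z-p[2])/v[2]).round(4)
E
python3 - <<'E'
from h import *
o=arm.get_obs();im=arm.snapshot("wrist");cv2.imwrite("pics/w1.png",im[:,:,::-1])
for d in arm.masks_of("wrist","green_glass"): print(d["extent"],d["p"])
for d in arm.place_of("wrist","green_glass"): print(d,onz(d["point"],.006,o))
for n,z in(("blue_mug",.095),("nail_brush",.006)):
  for d in arm.place_of("wrist",n): print(n,d,onz(d["point"],z,o))
# foot disc: green bright circle
for d in arm.place_of("top","green_glass"): print(d)
E
```

```text
t: 2.42
tool_pos: [0.5129, 0.191, 0.2503]
tcp_rot: [0.722, 0.691, 0.003, 0.002]
force: [-0.4, 0.1, 0.2]
width: 0.0849
[226.7, 137.6, 287.5, 211.6] 0.91
{'point': [255.8, 164.8], 'p': 0.89} [0.5134 0.1941 0.006 ]
blue_mug {'point': [254.6, 295.5], 'p': 0.77} [0.5059 0.0601 0.095 ]
nail_brush {'point': [263.6, 55.2], 'p': 0.66} [0.529 0.332 0.006]
{'point': [165.5, 217.9], 'p': 0.98}
{'point': [137.8, 220.1], 'p': 0.73}
{'point': [250.7, 219.3], 'p': 0.64}
```

View pics/w1.png

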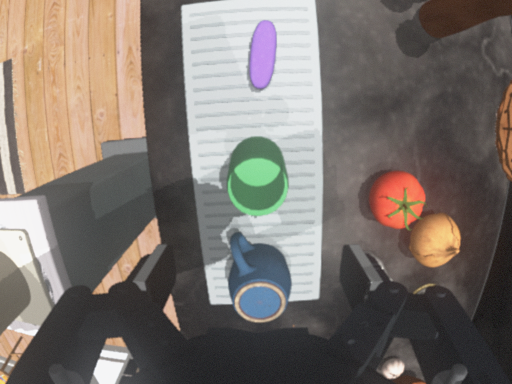

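```bash
python3 - <<'E'
from h import *
o=arm.get_obs()
for uv,z in[((257.5,185),.126),((227.5,185),.126),((287.5,185),.126),((257.5,213.5),.126),((257,138),.006),((270,370),.1)]: print(uv,onz(uv,z,o))
print((Ro.from_quat(o["tcp_rot"]).as_matrix()).round(3))
E
```

```text
(257.5, 185) [0.5127 0.2023 0.126 ]
(227.5, 185) [0.4865 0.2033 0.126 ]
(287.5, 185) [0.539  0.2013 0.126 ]
(257.5, 213.5) [0.5118 0.1758 0.126 ]
(257, 138) [0.5138 0.231  0.006 ]
(270, 370) [ 0.5201 -0.0686  0.1   ]
[[ 0.038  0.999  0.006]
 [ 0.999 -0.038  0.001]
 [ 0.002  0.006 -1.   ]]
```

```bash
python3 -m inch '[{"dx":0,"dy":0.18,"dz":-0.2,"ax":0,"ay":0.06,"az":0.3,"gripper":85},{"dx":0,"dy":0,"dz":-0.3,"ax":0,"ay":0,"az":0,"gripper":85},{"dx":0,"dy":0,"dz":-0.4,"ax":0,"ay":0,"az":0,"gripper":85},{"dx":0,"dy":0,"dz":-0.4,"ax":0,"ay":0,"az":0,"gripper":85},{"dx":0,"dy":0,"dz":-0.3,"ax":0,"ay":0,"az":0,"gripper":85},{"dx":0,"dy":0,"dz":0,"ax":0,"ay":0,"az":0,"gripper":85}]'
python3 - <<'E'
from h import *
o=arm.get_obs();im=arm.snapshot("wrist");cv2.imwrite("pics/w2.png",im[:,:,::-1])
print(Ro.from_quat(o["tcp_rot"]).as_matrix().round(3), o["tool_pos"],o["force"])
E
```

```text
t: 3.48
tool_pos: [0.5077, 0.2111, 0.1481]
tcp_rot: [0.704, 0.71, -0.0, -0.002]
force: [-0.6, 0.0, -0.2]
width: 0.0852
[[-0.009  1.    -0.003]
 [ 1.     0.009  0.002]
 [ 0.002 -0.003 -1.   ]] [0.50771998 0.21113285 0.1481329 ] [-0.61778161  0.03467301 -0.18275355]
```

View pics/w2.png

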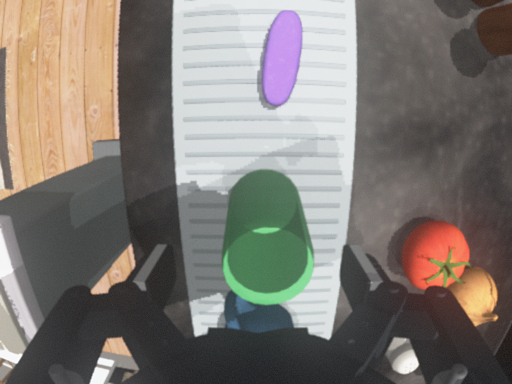

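```bash
python3 - <<'E'
from h import *
o=arm.get_obs()
for uv in((223,262),(314,262),(268,304),(270,171)): print(uv,onz(uv,.126 if uv[1]>200 else .006,o))
E
```

```text
(223, 262) [0.4894 0.2009 0.126 ]
(314, 262) [0.5423 0.2011 0.126 ]
(268, 304) [0.5162 0.1706 0.126 ]
(270, 171) [0.5204 0.2287 0.006 ]
```

```bash
python3 -m inch '[{"dx":0.12,"dy":-0.18,"dz":0,"ax":0,"ay":0,"az":0,"gripper":85},{"dx":0,"dy":0,"dz":0,"ax":0,"ay":0,"az":0,"gripper":85},{"dx":0,"dy":0,"dz":-0.3,"ax":0,"ay":0,"az":0,"gripper":85},{"dx":0,"dy":0,"dz":-0.3,"ax":0,"ay":0,"az":0,"gripper":85},{"dx":0,"dy":0,"dz":-0.28,"ax":0,"ay":0,"az":0,"gripper":85},{"dx":0,"dy":0,"dz":0,"ax":0,"ay":0,"az":0,"gripper":85}]'
```

```text
t: 4.28
tool_pos: [0.517, 0.2003, 0.0947]
tcp_rot: [0.704, 0.71, 0.002, -0.001]
force: [-0.3, -0.0, -0.4]
width: 0.0851
```

```bash
python3 -m inch '[{"dx":0,"dy":0,"dz":0,"ax":0,"ay":0,"az":0,"gripper":30},{"dx":0,"dy":0,"dz":0,"ax":0,"ay":0,"az":0,"gripper":30},{"dx":0,"dy":0,"dz":0,"ax":0,"ay":0,"az":0,"gripper":30},{"dx":0,"dy":0,"dz":0,"ax":0,"ay":0,"az":0,"gripper":30},{"dx":0,"dy":0,"dz":0,"ax":0,"ay":0,"az":0,"gripper":30},{"dx":0,"dy":0,"dz":0,"ax":0,"ay":0,"az":0,"gripper":30}]'
```

```text
t: 5.03
tool_pos: [0.5171, 0.2006, 0.096]
tcp_rot: [0.704, 0.71, 0.002, -0.001]
force: [-0.6, 0.0, -2.0]
width: 0.0569
```

```bash
python3 -m inch '[{"dx":0,"dy":0,"dz":0.2,"ax":0,"ay":0,"az":0,"gripper":30},{"dx":0,"dy":0,"dz":0.4,"ax":0,"ay":0,"az":0,"gripper":30},{"dx":0,"dy":0,"dz":0.4,"ax":0,"ay":0,"az":0,"gripper":30},{"dx":0,"dy":0,"dz":0.4,"ax":0,"ay":0,"az":0,"gripper":30},{"dx":0,"dy":0,"dz":0.4,"ax":0,"ay":0,"az":0,"gripper":30},{"dx":-0.4,"dy":0,"dz":0.2,"ax":0,"ay":0,"az":0,"gripper":30},{"dx":-0.4,"dy":0,"dz":0,"ax":0,"ay":0,"az":0,"gripper":30},{"dx":-0.4,"dy":0,"dz":0,"ax":0,"ay":0,"az":0,"gripper":30},{"dx":0,"dy":0,"dz":0,"ax":0,"ay":0,"az":0,"gripper":30}]'
```

```text
t: 6.15
tool_pos: [0.4437, 0.2004, 0.2262]
tcp_rot: [0.704, 0.71, 0.005, 0.0]
force: [0.4, -0.2, -0.9]
width: 0.057
```

```bash
python3 -m inch '[{"dx":0,"dy":-0.3,"dz":0,"ax":0,"ay":0,"az":0,"gripper":30},{"dx":0,"dy":-0.6,"dz":0,"ax":0,"ay":0,"az":0,"gripper":30},{"dx":0,"dy":-0.6,"dz":0,"ax":0,"ay":0,"az":0,"gripper":30},{"dx":0,"dy":-0.6,"dz":0,"ax":0,"ay":0,"az":0,"gripper":30},{"dx":0,"dy":-0.6,"dz":0,"ax":0,"ay":0,"az":0,"gripper":30},{"dx":0,"dy":-0.6,"dz":0,"ax":0,"ay":0,"az":0,"gripper":30},{"dx":0,"dy":-0.6,"dz":0,"ax":0,"ay":0,"az":0,"gripper":30},{"dx":0,"dy":-0.6,"dz":0,"ax":0,"ay":0,"az":0,"gripper":30},{"dx":0,"dy":-0.6,"dz":0,"ax":0,"ay":0,"az":0,"gripper":30},{"dx":0,"dy":-0.6,"dz":0,"ax":0,"ay":0,"az":0,"gripper":30},{"dx":0,"dy":-0.6,"dz":0,"ax":0,"ay":0,"az":0,"gripper":30},{"dx":0,"dy":-0.6,"dz":0,"ax":0,"ay":0,"az":0,"gripper":30},{"dx":0,"dy":-0.6,"dz":0,"ax":0,"ay":0,"az":0,"gripper":30},{"dx":0,"dy":-0.3,"dz":0,"ax":0,"ay":0,"az":0,"gripper":30},{"dx":0,"dy":0,"dz":0,"ax":0,"ay":0,"az":0,"gripper":30}]'
python3 - <<'E'
from h import *
o=arm.get_obs();im=arm.snapshot("wrist");cv2.imwrite("pics/w3.png",im[:,:,::-1])
print(Ro.from_quat(o["tcp_rot"]).as_matrix().round(3), o["tool_pos"],o["force"])
for d in arm.place_of("wrist","head_seat"): print(d,onz(d["point"],.062,o))
for d in arm.place_of("wrist","rinser"): print(d,onz(d["point"],.0,o))
for d in arm.masks_of("wrist","head_seat"): print(d["extent"],d["p"])
E
```

```text
t: 8.02
tool_pos: [0.4476, -0.2982, 0.2303]
tcp_rot: [0.706, 0.708, 0.007, 0.005]
force: [0.6, 0.9, -2.2]
width: 0.0571
[[-0.003  1.     0.018]
 [ 1.     0.003  0.002]
 [ 0.002  0.018 -1.   ]] [ 0.44756734 -0.29819907  0.23027766] [ 0.64640216  0.86855341 -2.16477163]
{'point': [310.1, 178.8], 'p': 0.69} [ 0.506  -0.2945  0.062 ]
{'point': [303.0, 166.8], 'p': 0.79} [ 0.5088 -0.2943  0.    ]
[264.6, 129.9, 359.6, 227.5] 0.86
```

View pics/w3.png

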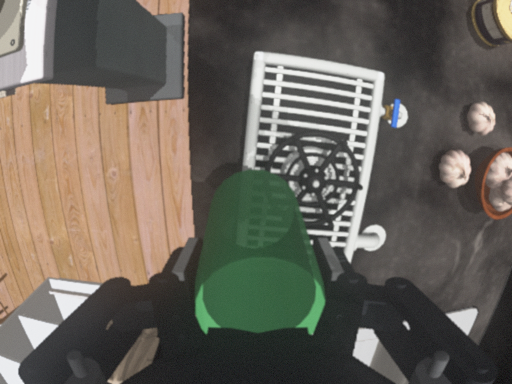

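```bash
python3 - <<'E'
from h import *
o=arm.get_obs()
m=arm.camera_model("wrist")
print("hub",onz((317,181),.075,o),"star",onz((312,178.7),.071,o))
for uv in((257,171),(220,190),(296,190)): print(uv,onz(uv,o["tool_pos"][2]-.090,o)-o["tool_pos"])
E
python3 -m inch '[{"dx":0.3,"dy":0.03,"dz":-0.05,"ax":0,"ay":0.1,"az":0,"gripper":30},{"dx":0.3,"dy":0.03,"dz":-0.05,"ax":0,"ay":0.07,"az":0,"gripper":30},{"dx":0.3,"dy":0,"dz":-0.05,"ax":0,"ay":0,"az":0,"gripper":30},{"dx":0,"dy":0,"dz":-0.1,"ax":0,"ay":0,"az":0,"gripper":30},{"dx":0,"dy":0,"dz":-0.1,"ax":0,"ay":0,"az":0,"gripper":30},{"dx":0,"dy":0,"dz":0,"ax":0,"ay":0,"az":0,"gripper":30}]'
python3 - <<'E'
from h import *
o=arm.get_obs();im=arm.snapshot("wrist");cv2.imwrite("pics/w4.png",cv2.resize(im[100:300,150:400,::-1],None,fx=3,fy=3))
print(Ro.from_quat(o["tcp_rot"]).as_matrix().round(3), o["tool_pos"],o["force"])
for d in arm.place_of("wrist","head_seat"): print(d,onz(d["point"],.062,o))
for d in arm.place_of("wrist","green_glass"): print(d,onz(d["point"],o["tool_pos"][2]-.09,o))
E
```

```text
hub [ 0.5106 -0.2909  0.075 ] star [ 0.5062 -0.2895  0.071 ]
(257, 171) [ 0.00198376  0.02870279 -0.08998006]
(220, 190) [-0.02601624  0.01400279 -0.08998006]
(296, 190) [ 0.03188376  0.01410279 -0.08998006]
t: 8.98
tool_pos: [0.5062, -0.2891, 0.2071]
tcp_rot: [0.704, 0.711, 0.0, -0.002]
force: [0.1, 0.7, -3.0]
width: 0.0572
[[-0.01   1.    -0.003]
 [ 1.     0.01   0.004]
 [ 0.004 -0.003 -1.   ]] [ 0.50620292 -0.28905352  0.20713826] [ 0.06187434  0.72130743 -2.99004618]
{'point': [253.2, 209.1], 'p': 0.73} [ 0.5036 -0.2904  0.1171]
```

View pics/w4.png

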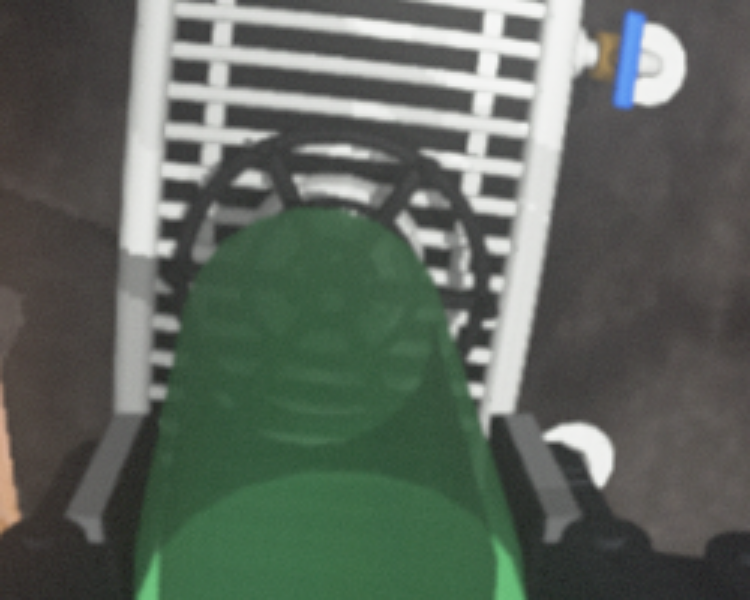

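```bash
python3 - <<'E'
from h import *
o=arm.get_obs()
f=lambda x,y:(150+x/3,100+y/3)
print("hub",onz(f(330,310),.075,o),"ringL/R",onz(f(178,275),.071,o),onz(f(490,275),.071,o),"ring top",onz(f(332,132),.071,o))
z=o["tool_pos"][2]-.09
print("glass",onz(f(188,290),z,o),onz(f(440,290),z,o),onz(f(322,207),z,o), onz(f(312,443),z,o))
E
```

```text
hub [ 0.5098 -0.3004  0.075 ] ringL/R [ 0.4625 -0.2909  0.071 ] [ 0.5596 -0.2898  0.071 ] ring top [ 0.5098 -0.2462  0.071 ]
glass [ 0.4729 -0.2812  0.1181] [ 0.5375 -0.2805  0.1181] [ 0.507  -0.2592  0.1181] [ 0.505  -0.3243  0.1181]
```

```bash
python3 -m inch '[{"dx":0.08,"dy":-0.05,"dz":-0.1,"ax":0,"ay":0,"az":0,"gripper":30},{"dx":0,"dy":0,"dz":-0.2,"ax":0,"ay":0,"az":0,"gripper":30},{"dx":0,"dy":0,"dz":-0.2,"ax":0,"ay":0,"az":0,"gripper":30},{"dx":0,"dy":0,"dz":-0.15,"ax":0,"ay":0,"az":0,"gripper":30},{"dx":0,"dy":0,"dz":-0.05,"ax":0,"ay":0,"az":0,"gripper":30},{"dx":0,"dy":0,"dz":0,"ax":0,"ay":0,"az":0,"gripper":30},{"dx":0,"dy":0,"dz":0,"ax":0,"ay":0,"az":0,"gripper":30}]'
```

```text
t: 10.0
tool_pos: [0.5112, -0.2929, 0.163]
tcp_rot: [0.704, 0.71, 0.001, -0.002]
force: [0.0, -0.8, -0.7]
width: 0.0569
```

```bash
python3 -m inch '[{"dx":0,"dy":0,"dz":-0.06,"ax":0,"ay":0,"az":0,"gripper":30},{"dx":0,"dy":0,"dz":0,"ax":0,"ay":0,"az":0,"gripper":30}]';python3 -m inch '[{"dx":0,"dy":0,"dz":-0.05,"ax":0,"ay":0,"az":0,"gripper":30},{"dx":0,"dy":0,"dz":0,"ax":0,"ay":0,"az":0,"gripper":30}]';python3 -m inch '[{"dx":0,"dy":0,"dz":-0.03,"ax":0,"ay":0,"az":0,"gripper":30},{"dx":0,"dy":0,"dz":0,"ax":0,"ay":0,"az":0,"gripper":30},{"dx":0,"dy":0,"dz":0,"ax":0,"ay":0,"az":0,"gripper":30}]'; python3 - <<'E'
from h import *
o=arm.get_obs();im=arm.snapshot("wrist");cv2.imwrite("pics/w5.png",cv2.resize(im[100:300,150:400,::-1],None,fx=3,fy=3))
E
```

```text
t: 10.25
tool_pos: [0.5114, -0.2931, 0.1598]
tcp_rot: [0.704, 0.71, 0.001, -0.001]
force: [-0.4, 0.8, -1.8]
width: 0.0569
t: 10.5
tool_pos: [0.5116, -0.2931, 0.1568]
tcp_rot: [0.704, 0.71, 0.001, -0.001]
force: [-0.2, -0.4, -1.8]
width: 0.057
t: 10.88
tool_pos: [0.5116, -0.2932, 0.1549]
tcp_rot: [0.704, 0.71, 0.001, -0.001]
force: [-0.5, 0.4, -2.3]
width: 0.057
```

View pics/w5.png

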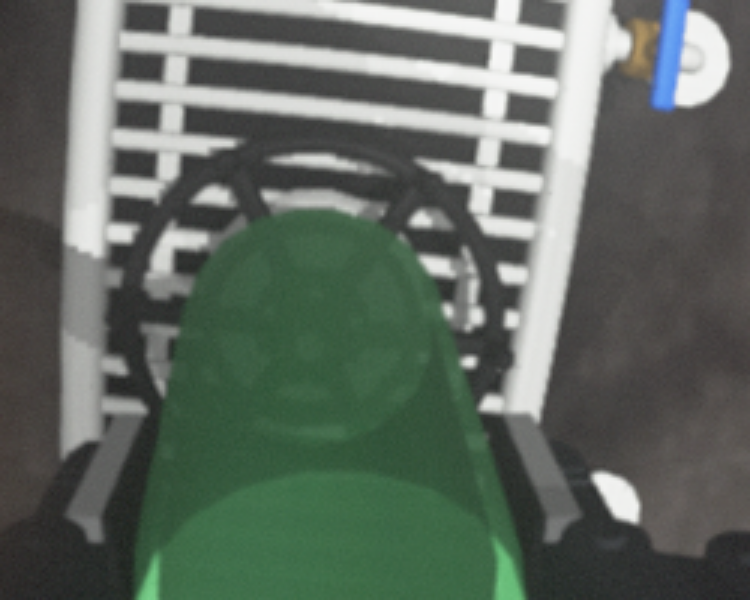

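The glass rim sits centred inside the star ring: ring edges are at about x = 110 and 505 in the crop, rim at 183 to 437. I'll press down in small steps.

```bash
for i in 1 2 3; do python3 -m inch '[{"dx":0,"dy":0,"dz":-0.03,"ax":0,"ay":0,"az":0,"gripper":30},{"dx":0,"dy":0,"dz":0,"ax":0,"ay":0,"az":0,"gripper":30},{"dx":0,"dy":0,"dz":0,"ax":0,"ay":0,"az":0,"gripper":30}]' | egrep "pos|force"; done
```

```text
tool_pos: [0.5116, -0.2932, 0.153]
force: [-0.2, 0.3, -2.4]
tool_pos: [0.5117, -0.2933, 0.1513]
force: [1.4, 0.1, -1.7]
tool_pos: [0.5117, -0.2934, 0.1502]
force: [-2.3, 0.9, 2.7]
```

```bash
for i in 1 2 3; do python3 -m inch '[{"dx":0,"dy":0,"dz":-0.03,"ax":0,"ay":0,"az":0,"gripper":30},{"dx":0,"dy":0,"dz":0,"ax":0,"ay":0,"az":0,"gripper":30},{"dx":0,"dy":0,"dz":0,"ax":0,"ay":0,"az":0,"gripper":30}]' | egrep "pos|force|rot|width"; done; python3 - <<'E'
from h import *
F=[]
for i in range(6):
    arm.snapshot("scene");F.append(arm.get_obs()["force"])
print(np.mean(F,0),np.std(F,0))
E
```

```text
tool_pos: [0.5118, -0.2935, 0.1487]
tcp_rot: [0.704, 0.71, 0.001, -0.0]
force: [-1.8, 0.3, 3.2]
width: 0.0572
tool_pos: [0.5118, -0.2935, 0.1469]
tcp_rot: [0.704, 0.71, 0.001, -0.0]
force: [-2.1, 0.0, 5.4]
width: 0.0569
tool_pos: [0.5117, -0.2935, 0.1453]
tcp_rot: [0.704, 0.71, 0.001, -0.0]
force: [-2.3, 1.0, 6.0]
width: 0.0569
[-2.86373616  0.78431755  5.24625557] [0.27571854 0.58159951 0.59978031]
```

```bash
for i in 1 2; do python3 -m inch '[{"dx":0,"dy":0,"dz":-0.025,"ax":0,"ay":0,"az":0,"gripper":30},{"dx":0,"dy":0,"dz":0,"ax":0,"ay":0,"az":0,"gripper":30},{"dx":0,"dy":0,"dz":0,"ax":0,"ay":0,"az":0,"gripper":30}]' | egrep "pos|force|rot|width"; done; python3 - <<'E'
from h import *
F=[]
for i in range(12):
    im=arm.snapshot("wrist");o=arm.get_obs();F.append(o["force"])
print(np.mean(F,0),np.std(F,0),o["tool_pos"],o["t"])
for c in("scene","top"):
    arm.snapshot(c);print(c,[(d["point"],d["p"]) for d in arm.place_of(c,"head_seat")])
cv2.imwrite("pics/w6.png",cv2.resize(im[100:300,150:400,::-1],None,fx=3,fy=3))
E
```

```text
tool_pos: [0.5118, -0.2936, 0.1443]
tcp_rot: [0.704, 0.71, 0.001, -0.0]
force: [-2.3, 1.5, 5.8]
width: 0.0567
tool_pos: [0.5117, -0.2936, 0.1435]
tcp_rot: [0.704, 0.71, 0.001, -0.0]
force: [-2.5, 0.9, 6.9]
width: 0.0569
[-2.93065416  1.12813272  6.45103168] [0.52773324 0.50984151 0.4099371 ] [ 0.51169371 -0.29362753  0.14346086] 14.825
scene [([372.2, 260.9], 0.5)]
top [([382.5, 224.0], 0.53)]
```

View pics/w6.png

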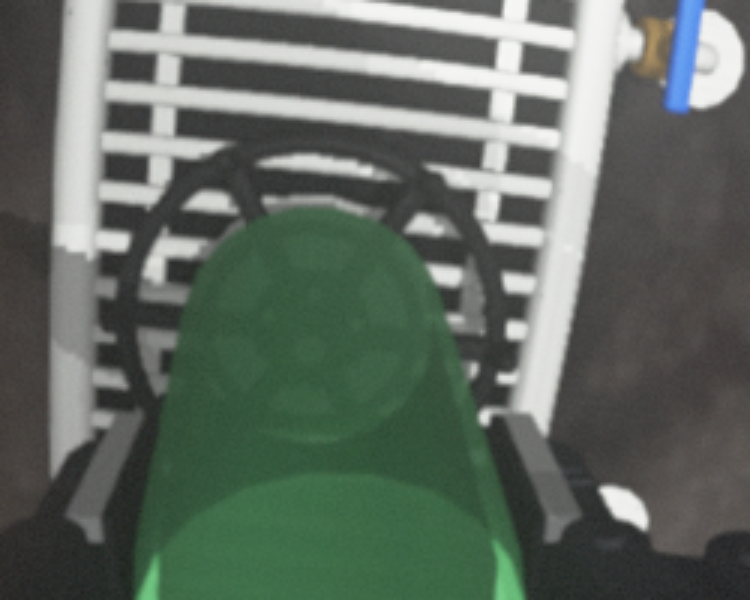

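```bash
python3 -m inch '[{"dx":0,"dy":0,"dz":-0.035,"ax":0,"ay":0,"az":0,"gripper":30},{"dx":0,"dy":0,"dz":0,"ax":0,"ay":0,"az":0,"gripper":30},{"dx":0,"dy":0,"dz":0,"ax":0,"ay":0,"az":0,"gripper":30}]'; python3 - <<'E'
from h import *
F=[];z=[]
for i in range(20):
    arm.snapshot("wrist");o=arm.get_obs();F.append(o["force"]);z.append(o["tool_pos"][2])
print(np.mean(F,0),np.std(F,0),z[0],z[-1],o["t"])
E
```

```text
t: 15.4
tool_pos: [0.5117, -0.2937, 0.1422]
tcp_rot: [0.704, 0.71, 0.001, 0.0]
force: [-3.1, 2.1, 6.1]
width: 0.0573
[-3.03287064  1.03464591  7.18608248] [0.51279139 0.36609073 0.64993862] 0.14226227143198722 0.14224448314988852 16.4
```

```bash
python3 - <<'E'
from h import *
F=[]
for i in range(72):
    im=arm.snapshot("scene");o=arm.get_obs();F.append(o["force"][2])
print(np.mean(F[:36]),np.mean(F[36:]),o["tool_pos"],o["width"],o["t"],Ro.from_quat(o["tcp_rot"]).as_matrix()[:,2])
cv2.imwrite("pics/s2.png",cv2.resize(im[130:310,140:440,::-1],None,fx=2.5,fy=2.5))
E
```

```text
7.209014489146684 7.262861002813839 [ 0.51172512 -0.29369011  0.14222817] 0.05676015107674619 20.0 [ 1.11572124e-03  9.61742769e-04 -9.99998915e-01]
```

View pics/s2.png

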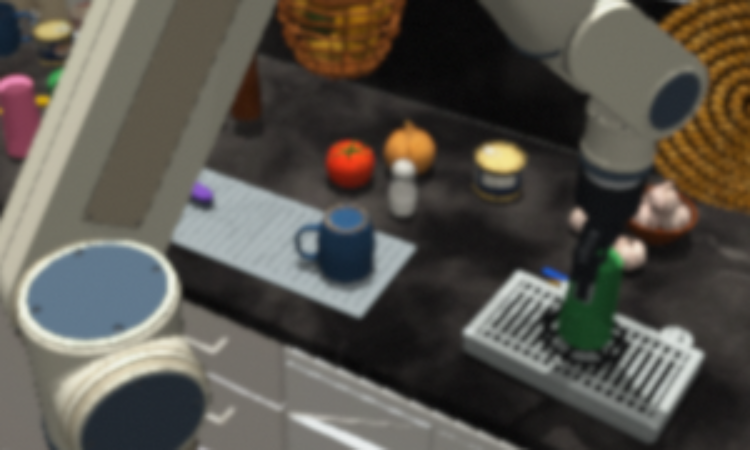

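The view shows the green glass upright on the star at about (587,310), with the mug, brush, tomato and shaker where they were. The push has been steady for over 4 s, so I'm handing in.

```bash
python3 -c "
from plant import arm
print(arm.close_job())"
```

```text
the job is handed in; nothing more can be done
None
```

I took the smaller green glass off the mat, kept it mouth down, and set it inside the star. I then pressed it down and handed the job in while still holding it, at about 20 s. No verdict came back.

- **Head depth:** I had no direct reading. Tool travel since first contact gives about 8.3 mm. The push gives about 7.2 mm: 7.2 N measured plus an assumed 2.2 N for the glass's weight. The two differ by about 1 mm, but both are inside the 5.5 to 10.5 mm band and well short of the stop.
- **Hold:** the push and height stayed steady for about 4.6 s before hand-in, with the height constant to within 0.1 mm.
- **Position and tilt:** the glass looked centred in the star to within a few millimetres, and the tool was within about 0.1° of vertical.
- **Sideways force:** there was a steady push of about 3 N along x that I did not explain. It did not change while holding.
- **Other things:** in the last picture the mug, tomato and salt shaker looked undisturbed. The arm hid most of the nail brush; the end that showed was in its place.

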